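# Pack the carry caddy and lift it level

### The arm

A 7-joint arm with a two-finger parallel gripper is mounted at the origin on a cart in front of the work surface, level with it; the furniture and walls round the work are solid. World frame = base frame: x ahead of the robot, y to its left, z up, the work surface at z = 0. Lengths are in m, angles in rad, forces in N, time in s.
With the tool pointing down it reaches from about 0.425 to 0.925 m from the base axis. Payload 6.8 kg.
Tool frame: the origin (TCP) lies at the very end of the fingers, on their centre line; the grasp point (between the pads) lies 19 mm behind it; z points along the fingers, y is the line along which they close (so a half turn about z gives the same grasp; the last joint's range is limited). The gripper opens to 85 mm and grips with 20 to 120 N. Pads are 22 mm wide; open, the fingers measure 114 mm over their backs; the gripper's body (76 mm by 85 mm) begins 54 mm behind the grasp point. The pads swing forward as they close: fully open they stand 13 mm farther back than shut.
Start: joints at [-1.252, 0.477, 0.022, 1.555, -0.011, 1.109, -0.083], TCP at [0.279, 0.614, 0.231] pointing down, gripper open.
Joint ranges: [-2.96, 2.96], [-0.34, 2.1], [-1.41, 1.46], [0.24, 2.44], [-1.37, 4.51], [0.17, 1.92], [-2.96, 2.96]. Speed limits (rad/s): [2.39, 2.39, 3.14, 3.14, 3.14, 3.14, 3.14].

### API

Orientations are given as a unit quaternion [w, x, y, z].
In Python, from station import bot gives the robot as it stands.
- The arm moves only by the tool jog_arm, never from a script. Its argument "motion" is a list of rows, each a list of 7 numbers: the turn, a rotation vector about the tool's x, y, z in rad, then the shift along the tool's x, y, z in mm, then the finger opening in mm, from 0 to 85.4. A call has 1 to 10 rows; each row is the pose to reach, as a shift and turn from the pose commanded when the call began, along the tool's axes at that moment; what a row does not reach only later rows make up. A row lasts 1/8 s, in which the tool goes at most 62.5 mm and 10.7 degrees, less where a joint would pass 70% of its speed; a pose out of reach is approached as far as the arm can. A call with a gripper value outside its range is refused whole. The fingers move at their own pace and stop on an object; "grip_force" is the grip in N (left out, the last holds). Time passes only in rows, so rows that repeat a pose let the fingers close. It gives the time, the measured TCP pose, the force, the opening and the grip force at its end, in the units of the state.
- bot.get_obs(): the state, without advancing time (a new reading comes with each control period).
- bot.read_camera(name): name is "side" or "top" or "wrist"; returns a dict with "pixels" (400x640x3 uint8, red, green, blue), "camera_matrix" (3x3 intrinsics, pixels), "T" (4x4, takes a point from camera to world coordinates); the wrist camera has in their place "tool_from_camera" (4x4, takes a point from camera to tool coordinates, whose origin is the TCP and whose axes are the flange's). Camera axes: x right, y down, z forward; pixel columns grow to the right and rows downward; lengths in m; the calibration is good to about 2 mm. A picture is of the moment at which its call begins: read the wrist's pose just before it. There is no depth.
- bot.hand_in(): hands the job in; it is judged then, once.
Trained networks look in a picture, given as the dict that the camera call returned (one of the last four; its "shot" number tells which), for a name from the list of things; names that differ only in an ending like _2 or _b are one class to them, and where a whole thing is asked for, a point or a joint stands for the part that bears it (a point fixed in the world has none). Each returns a list of dicts, best first, with "score" (0 to 1); they miss things now and then, are a little off and sometimes report something else, mostly with a low value. They report only what shows in the picture. A call takes as long as a camera call. They do not tell look-alikes from the thing itself.
- bot.spot_in(thing, picture): "xy" ([column, row] in pixels, amid what is visible of it).
- bot.tip_of(thing, picture): "xy" ([column, row] in pixels: a listed point, or the origin of a listed thing).
The state is a dict: "t": time; "q": joint angles; "joint_vel": joint speeds; "joint_torque": joint torques, N m; "eef_pos": TCP position; "tool_rot": TCP orientation; "contact_force": force on the tool from outside, world axes, zero at the start; "torque": the same for the moment, N m; "gripper_width": opening from 0.0 (shut) to 1.0 (fully open); "grasp_force": force on a finger pad.
Only numpy, scipy, OpenCV 4.12 (cv2) and the standard library are available. Lean on these libraries where they do the work, as an engineer would, in place of code of your own. Each camera call takes 0.05 s, during which the arm holds its last target. There are 200 camera calls.

### The job

Pack the blue carry caddy for the next session: set the red ink bottle, the salve jar and the roll of yellow tape down inside it, side by side on its floor with bottle and jar upright; do not drop them in, and leave the other two inks where they are. Then take the caddy by its black handle, lift it straight up about 12 cm clear of the table without tipping it, and keep it there level and still. The program finishes while still holding the caddy in the air.

Things in the scene. Friction and masses are not known exactly. Their poses are not given: they have to be found in the camera images.
- caddy: blue open carry caddy, 210 mm along its x, 190 mm along its y, walls 36 mm high and 4 mm thick, floor 4 mm thick; 0.36 kg empty. Origin: centre of its underside, z up. A 10 mm thick spine along its x axis at y = 0, 50 mm high, splits it into two compartments, each 202 mm (x) by 86 mm (y) inside. The handle stands over the spine on two uprights.
- caddy_handle: black grip bar of the caddy, fixed to it: 112 mm along the caddy's x, 14 mm thick along y, 22 mm tall; origin at the centre of its underside, 80 mm above the caddy's underside (bar from 80 to 102 mm). Between the uprights (x = -41 to +41 mm) there is a 30 mm gap between bar and spine.
- ink_red: round dropper bottle with red ink and a white cap, 32 mm diameter, body 66 mm high, 100 mm with the spout; 0.04 kg; stands upright. Origin: centre of its underside, z up.
- salve_jar: round white jar with a black lid (the lid is fast), 60 mm diameter at the lid, 58 mm below it, 50 mm high; 0.11 kg; stands upright. Origin: centre of its underside, z up.
- tape_roll: roll of yellow tape lying flat, 63 mm outer diameter, 19 mm high; 0.05 kg. Origin: centre of its underside, z up. Grasp it across its outside.
- ink_black: bystander: dropper bottle with black ink and black cap, 32 mm diameter, 100 mm high; origin centre of underside.
- ink_blue: bystander: dropper bottle with blue ink and white cap, 32 mm diameter, 92 mm high; origin centre of underside. The three inks stand in a row near the robot, in any order, about 95 mm apart.
Things that resemble listed ones, but are neither listed nor needed, are in the scene too. What is shaped like the ink_red but turquoise is not meant.

How it is judged:
By the outcome, as a careful person would: the job done as asked, in the order asked, and still so for the second after the job is handed in, while the arm keeps its last pose, push and grip.
It also fails if it takes over 72 s, if anything falls off the work surface, if the arm or the gripper's body presses on something with over 40 N, if the wrist force passes 120 N, or if a joint passes its speed limit or range.

## Working session

There is one attempt and no reset: what is moved stays moved. The work goes in short steps, Python scripts to look and compute and a tool call to move; the robot and the scene stay as the last step left them, time stands still between calls to the robot, and variables do not carry over. Pictures are saved under pics/ and viewed, at most 12 in all, crops included, and the job is handed in when it is done.

Besides the shell and the picture viewer there is one more tool, called after "Request:" as name([rows], argument=value, ...), one row to a line, values as JSON. jog_arm: Moves the arm, as the interface text tells. Its arguments: {"type":"object","properties":{"motion":{"type":"array"},"grip_force":{"type":"number"}},"required":["motion"]}

```bash
mkdir -p pics; ls; cat > h.py <<'E'
import numpy as np, cv2
from scipy.spatial.transform import Rotation as R
from station import bot
def Rt(o): 
    q=o["tool_rot"]; return R.from_quat([q[1],q[2],q[3],q[0]]).as_matrix()
def snap(name,fn=None):
    o=bot.get_obs(); p=bot.read_camera(name)
    if "T" not in p or name=="wrist":
        T=np.eye(4); T[:3,:3]=Rt(o); T[:3,3]=o["eef_pos"]; p["TW"]=T@np.array(p["tool_from_camera"])
    else: p["TW"]=np.array(p["T"])
    if fn: cv2.imwrite("pics/"+fn,p["pixels"][:,:,::-1])
    return p
def on_z(p,uv,z):
    d=p["TW"][:3,:3]@np.linalg.solve(np.array(p["camera_matrix"]),[uv[0],uv[1],1.]); c=p["TW"][:3,3]
    return (c+d*(z-c[2])/d[2])
def proj(p,X):
    c=np.linalg.inv(p["TW"])@np.append(X,1); u=np.array(p["camera_matrix"])@c[:3]; return u[:2]/u[2]
E
python3 - <<'E'
from h import *
o=bot.get_obs(); print({k:np.round(v,3) for k,v in o.items()}); print(Rt(o).round(3))
for c in("top","side"):
    p=snap(c,c+"0.png"); print(c,p["TW"].round(3).tolist())
    for t in("caddy","caddy_handle","ink_red","salve_jar","tape_roll","ink_black","ink_blue"):
        for f in("spot_in","tip_of"):
            print(t,f,[(np.round(d["xy"]).tolist(),round(d["score"],2),on_z(p,d["xy"],.08 if t=="caddy_handle" else 0)[:2].round(3).tolist()) for d in getattr(bot,f)(t,p)])
E
```

```text
pics
{'t': np.float64(0.0), 'q': array([-1.252,  0.478,  0.022,  1.556, -0.012,  1.109, -0.083]), 'joint_vel': array([-0.002,  0.001,  0.002, -0.001, -0.002,  0.   ,  0.001]), 'joint_torque': array([-1.0000e-03, -5.9647e+01,  1.6080e+00, -2.8119e+01,  1.2000e-02,
        1.0000e-02,  0.0000e+00]), 'eef_pos': array([0.279, 0.614, 0.23 ]), 'tool_rot': array([-0.   ,  0.212,  0.977, -0.001]), 'contact_force': array([ 0.011, -0.672, -0.622]), 'torque': array([ 0.019, -0.027,  0.008]), 'grasp_force': np.float64(0.0), 'gripper_width': np.float64(1.0)}
[[-0.91   0.414 -0.001]
 [ 0.414  0.91  -0.002]
 [-0.    -0.002 -1.   ]]
top [[0.029, -0.994, 0.11, 0.383], [-0.999, -0.031, -0.018, -0.195], [0.021, -0.109, -0.994, 1.123], [0.0, 0.0, 0.0, 1.0]]
caddy spot_in [([222.0, 163.0], 0.82, [0.577, 0.025]), ([322.0, 226.0], 0.57, [0.434, -0.217])]
caddy tip_of [([222.0, 165.0], 0.87, [0.572, 0.025]), ([409.0, 170.0], 0.62, [0.574, -0.423]), ([406.0, 231.0], 0.47, [0.427, -0.417])]
caddy_handle spot_in [([214.0, 159.0], 0.82, [0.571, 0.027])]
caddy_handle tip_of [([214.0, 157.0], 0.77, [0.576, 0.026]
[... 1076 characters left out ...]
pot_in [([294.0, 348.0], 0.6, [0.368, -0.457]), ([321.0, 305.0], 0.58, [0.443, -0.391])]
ink_red tip_of [([296.0, 357.0], 0.89, [0.363, -0.475]), ([321.0, 316.0], 0.88, [0.434, -0.413]), ([288.0, 249.0], 0.42, [0.43, -0.229])]
salve_jar spot_in [([371.0, 237.0], 0.62, [0.614, -0.261])]
salve_jar tip_of [([371.0, 242.0], 0.93, [0.606, -0.277])]
tape_roll spot_in [([389.0, 295.0], 0.89, [0.576, -0.416])]
tape_roll tip_of [([386.0, 295.0], 0.86, [0.571, -0.414])]
ink_black spot_in [([296.0, 270.0], 0.73, [0.427, -0.293])]
ink_black tip_of [([299.0, 280.0], 0.72, [0.424, -0.317])]
ink_blue spot_in [([285.0, 237.0], 0.64, [0.436, -0.192])]
ink_blue tip_of [([289.0, 246.0], 0.66, [0.434, -0.223])]
```

View pics/top0.png

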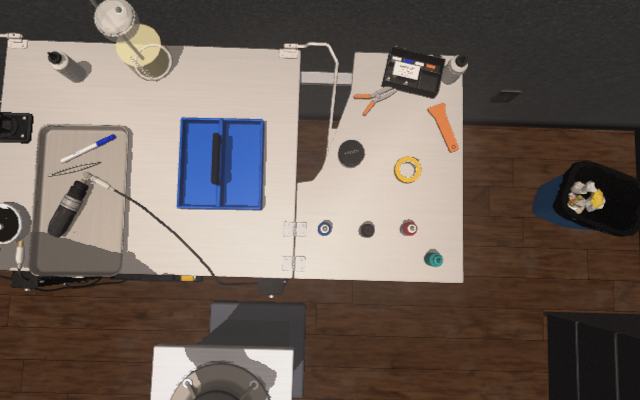

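View pics/side0.png

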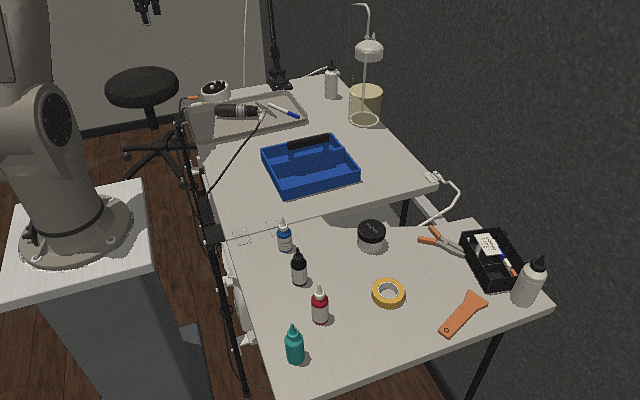

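The top view shows the caddy at (222,163) with its handle along world x. The jar is at (351,153) and the tape at (408,169).

Candidates for ink_red:
- red with white cap at (409,228)
- turquoise at (434,258), the decoy
- blue at (324,228)
- black at (367,230)
- grey bottles at (65,65) and (455,68)

I choose (409,228), which is (321,305) in the side view, and will check it in a crop.

```bash
python3 - <<'E'
import cv2
a=cv2.imread("pics/side0.png")[220:380,240:440]; cv2.imwrite("pics/crop.png",cv2.resize(a,None,fx=3.5,fy=3.5,interpolation=cv2.INTER_CUBIC))
E
```

```text
(no output)
```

View pics/crop.png

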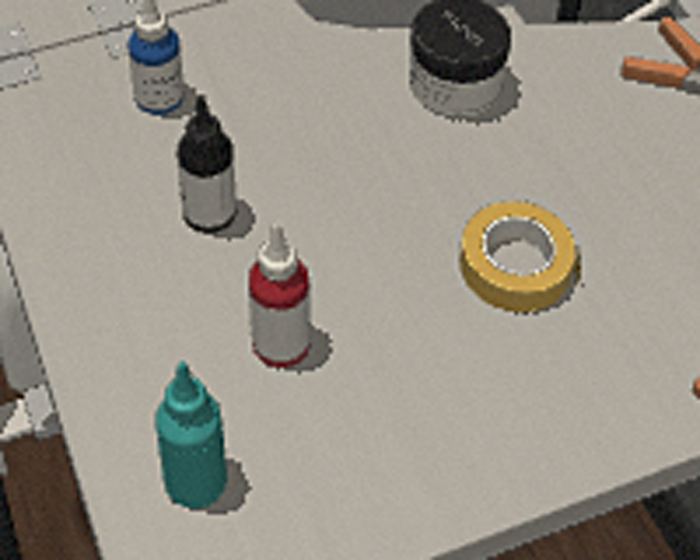

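Request:
jog_arm([
  [0,0,0.18,-50,-42,-7,85],
  [0,0,0.36,-101,-83,-14,85],
  [0,0,0.54,-152,-125,-21,85],
  [0,0,0.72,-203,-167,-28,85],
  [0,0,0.9,-254,-209,-35,85],
  [0,0,1.08,-305,-251,-42,85],
  [0,0,1.145,-356,-293,-49,85],
  [0,0,1.145,-407,-335,-56,85],
  [0,0,1.145,-458,-377,-63,85],
  [0,0,1.145,-509,-419,-70,85],
])

```text
t: 2.75
eef_pos: [0.5534, 0.0546, 0.2979]
tool_rot: [0.0, 0.707, 0.707, 0.001]
contact_force: [1.5, 0.3, 0.2]
gripper_width: 0.997
grasp_force: 0.0
```

The crop shows a red-shouldered bottle with a white cap at about (280,295), and the turquoise one separate at (190,440). The red choice is confirmed. Next I'll measure the caddy and objects more precisely.

```bash
cat >> h.py <<'E'
def see(p,things,z=0,n=2):
    for t in things:
        for f in("spot_in","tip_of"):
            print(t,f,[(np.round(d["xy"]).tolist(),round(d["score"],2),on_z(p,d["xy"],.08 if t=="caddy_handle" else z)[:2].round(4).tolist()) for d in getattr(bot,f)(t,p)[:n]])
def mask(p,lo,hi,amin=30):
    h=cv2.cvtColor(p["pixels"],cv2.COLOR_RGB2HSV); m=cv2.inRange(h,np.array(lo),np.array(hi))
    n,l,s,c=cv2.connectedComponentsWithStats(m); return l,[(i,s[i],c[i]) for i in np.argsort(-s[:,4]) if i and s[i,4]>amin]
E
python3 - <<'E'
from h import *
p=snap("wrist","w1.png"); o=bot.get_obs(); print(o["t"],o["eef_pos"].round(4),p["TW"].round(3).tolist(), p["camera_matrix"])
see(p,["caddy","caddy_handle"])
p=snap("top")
l,cs=mask(p,(105,120,40),(125,255,255))
for i,s,c in cs[:3]:
    m=(l==i).astype(np.uint8); r=cv2.minAreaRect(cv2.findNonZero(m)); print(s,c,r,[on_z(p,b,.036)[:2].round(3) for b in cv2.boxPoints(r)])
l,cs=mask(p,(18,120,120),(32,255,255))
for i,s,c in cs[:3]: print("yel",s,c,on_z(p,c,.019)[:2], on_z(p,s[:2]+s[2:4]/2-.5,.019)[:2])
E
```

```text
2.8 [0.5564 0.0446 0.2994] [[1.0, -0.002, 0.001, 0.553], [-0.001, -0.953, -0.303, 0.132], [0.001, 0.303, -0.953, 0.44], [0.0, 0.0, 0.0, 1.0]] [[358.26465688   0.         313.75748755]
 [  0.         358.26465688 208.16090986]
 [  0.           0.           1.        ]]
caddy spot_in [([326.0, 186.0], 0.84, [0.5691, 0.0209])]
caddy tip_of [([325.0, 184.0], 0.91, [0.5679, 0.0238])]
caddy_handle spot_in [([331.0, 208.0], 0.86, [0.5716, 0.0163])]
caddy_handle tip_of [([332.0, 205.0], 0.9, [0.5724, 0.0199])]
[ 177  118   86   91 7064] [220.15133069 163.73032276] ((219.77903747558594, 163.28045654296875), (84.0714111328125, 90.49815368652344), 1.3639274835586548) [array([0.465, 0.114]), array([0.676, 0.122]), array([ 0.678, -0.073]), array([ 0.466, -0.077])]
[535 175  55  54 864] [551.82060185 203.57523148] ((557.1883544921875, 210.55499267578125), (59.968631744384766, 40.85331726074219), 63.00416564941406) [array([ 0.523, -0.687]), array([ 0.569, -0.774]), array([ 0.446, -0.834]), array([ 0.401, -0.748])]
yel [394 157  27  26 309] [406.96116505 169.32038835] [ 0.57268774 -0.4144345 ] [ 0.57226214 -0.41453017]
yel [590 189  14  19 170] [596.74117647 198.55882353] [ 0.51724217 -0.86467656] [ 0.5185529  -0.86414712]
yel [181 276  13   5  61] [186.60655738 278.03278689] [0.30593092 0.08686157] [0.30602889 0.08597534]
```

View pics/w1.png

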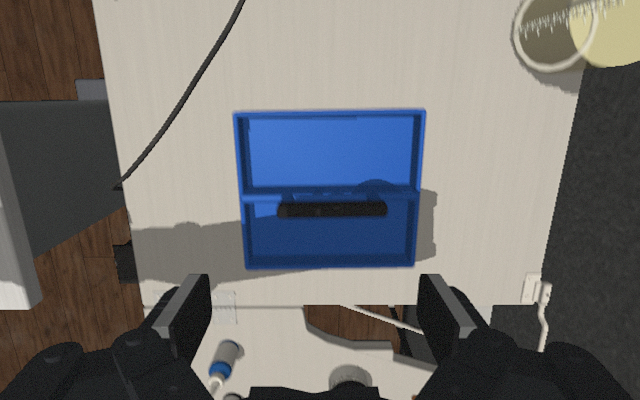

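The wrist view shows the caddy upright and empty, with its centre near (0.571, 0.021) and yaw about +1.3°. The handle is at pixel (331,208). Next I move above the red bottle.

Request:
jog_arm([
  [0,0,0,-54,-17,10,85],
  [0,0,0,-108,-34,20,85],
  [0,0,0,-162,-51,30,85],
  [0,0,0,-216,-68,40,85],
  [0,0,0,-270,-85,50,85],
  [0,0,0,-324,-102,60,85],
  [0,0,0,-378,-119,70,85],
  [0,0,0,-435,-137,80,85],
  [0,0,0,-435,-137,80,85],
  [0,0,0,-435,-137,80,85],
])

```text
t: 4.3
eef_pos: [0.4163, -0.3768, 0.2169]
tool_rot: [-0.001, 0.707, 0.707, 0.0]
contact_force: [0.3, 0.6, 0.3]
gripper_width: 0.997
grasp_force: 0.0
```

```bash
python3 - <<'E'
from h import *
p=snap("wrist","w2.png"); o=bot.get_obs(); print(o["t"],o["eef_pos"].round(4),o["q"].round(2),np.abs(o["joint_vel"]).max())
see(p,["ink_red","salve_jar","tape_roll"])
h=cv2.cvtColor(p["pixels"],cv2.COLOR_RGB2HSV)
m=cv2.inRange(h,(0,120,60),(6,255,255))|cv2.inRange(h,(172,120,60),(179,255,255))
n,l,s,c=cv2.connectedComponentsWithStats(m)
for i in np.argsort(-s[:,4])[1:4]: print(s[i],c[i],on_z(p,c[i],.06))
E
```

```text
4.35 [ 0.4167 -0.3763  0.217 ] [ 0.07  0.36  0.71  1.88 -0.28  1.    0.9 ] 0.012639125548309378
ink_red spot_in [([262.0, 276.0], 0.77, [0.3589, -0.4941]), ([328.0, 220.0], 0.7, [0.4311, -0.4278])]
ink_red tip_of [([268.0, 260.0], 0.9, [0.3662, -0.4742]), ([324.0, 209.0], 0.89, [0.427, -0.4149])]
salve_jar spot_in [([534.0, 69.0], 0.57, [0.6226, -0.2775])]
salve_jar tip_of [([512.0, 71.0], 0.56, [0.6024, -0.2789])]
tape_roll spot_in [([471.0, 222.0], 0.73, [0.5839, -0.4292])]
tape_roll tip_of [([464.0, 210.0], 0.81, [0.5749, -0.4156])]
[315 211  33  28 437] [330.52173913 220.90617849] [ 0.43111136 -0.40695281  0.06      ]
[326 197   1   1   1] [326. 197.] [ 0.42686384 -0.38492612  0.06      ]
[ 11 106   1   1   1] [ 11. 106.] [ 0.1728251  -0.30901357  0.06      ]
```

View pics/w2.png

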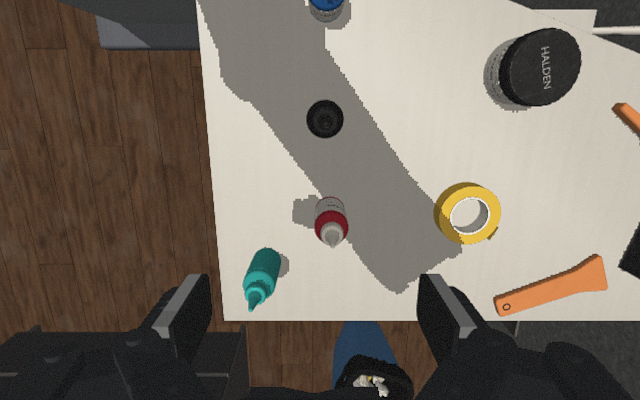

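The wrist view shows the red bottle at (330,218), turquoise at (262,275) left alone, the tape at (468,213) and the jar at (540,67). The measured red base is near (0.431, -0.413). I descend and grip.

Request:
jog_arm([
  [0,0,0,-18,7,30,85],
  [0,0,0,-36.5,14.5,70,85],
  [0,0,0,-36.5,14.5,115,85],
  [0,0,0,-36.5,14.5,150,85],
  [0,0,0,-36.5,14.5,184,85],
  [0,0,0,-36.5,14.5,184,85],
  [0,0,0,-36.5,14.5,184,20],
  [0,0,0,-36.5,14.5,184,20],
  [0,0,0,-36.5,14.5,184,20],
  [0,0,0,-36.5,14.5,184,20],
], grip_force=35)

```text
t: 5.9
eef_pos: [0.4305, -0.4157, 0.0345]
tool_rot: [0.001, 0.707, 0.707, 0.0]
contact_force: [-0.2, 0.3, 7.1]
gripper_width: 0.349
grasp_force: 34.2
```

Request:
jog_arm([
  [0,0,0,0,0,-15,20],
  [0,0,0,0,0,-50,20],
  [0,0,0,0,0,-95,20],
  [0,0,0,0,0,-135,20],
  [0,0,0,25,10,-155,20],
  [0,0,0,70,28,-155,20],
  [0,0,0,120,48,-155,20],
  [0,0,0,170,68,-155,20],
  [0,0,0,220,88,-155,20],
  [0,0,0,260,103,-155,20],
])

```text
t: 7.15
eef_pos: [0.5335, -0.1528, 0.189]
tool_rot: [-0.0, 0.707, 0.707, 0.0]
contact_force: [0.8, -0.9, -0.2]
gripper_width: 0.345
grasp_force: 34.5
```

Request:
jog_arm([
  [0,0,0,50,20,0,20],
  [0,0,0,100,40,0,20],
  [0,0,0,150,60,0,20],
  [0,0,0,195,78,0,20],
  [0,0,0,232,91,0,20],
  [0,0,0,232,91,0,20],
  [0,0,0,232,91,0,20],
])

```text
t: 8.02
eef_pos: [0.6239, 0.0758, 0.1887]
tool_rot: [0.0, 0.708, 0.707, -0.0]
contact_force: [0.5, -0.8, 0.3]
gripper_width: 0.345
grasp_force: 34.5
```

```bash
python3 - <<'E'
from h import *
p=snap("side","s2.png"); o=bot.get_obs(); print(o["t"],o["eef_pos"].round(4),o["q"].round(2),o["gripper_width"],o["grasp_force"],o["contact_force"])
see(p,["ink_red"],z=.155)
E
```

```text
8.075 [0.6238 0.075  0.1887] [-0.66  0.5   0.61  1.75 -0.33  1.    0.07] 0.34439188545484095 34.46564592341019 [-0.86461825 -0.04638094  0.22750765]
ink_red spot_in [([319.0, 92.0], 0.73, [0.6445, 0.1399]), ([296.0, 348.0], 0.58, [0.346, -0.5457])]
ink_red tip_of [([322.0, 108.0], 0.84, [0.6211, 0.0597]), ([296.0, 359.0], 0.81, [0.341, -0.5624])]
```

View pics/s2.png

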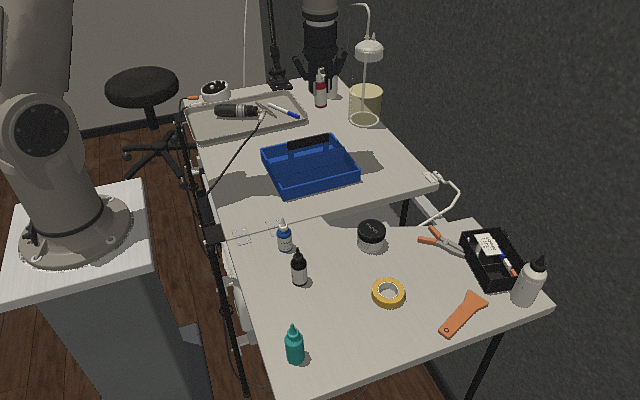

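The side view shows the red bottle held upright at (320,88) above the caddy's far compartment. I lower it in stages while watching the force.

Request:
jog_arm([
  [0,0,0,0,0,25,20],
  [0,0,0,0,0,65,20],
  [0,0,0,0,0,100,20],
  [0,0,0,0,0,125,20],
  [0,0,0,0,0,137,20],
  [0,0,0,0,0,141,20],
  [0,0,0,0,0,141,20],
])

```text
t: 9.05
eef_pos: [0.6248, 0.0764, 0.048]
tool_rot: [0.0, 0.708, 0.707, 0.0]
contact_force: [-0.9, -0.4, -0.1]
gripper_width: 0.342
grasp_force: 34.5
```

Request:
jog_arm([
  [0,0,0,0,0,2,20],
  [0,0,0,0,0,4,20],
  [0,0,0,0,0,6,20],
  [0,0,0,0,0,6,20],
])

```text
t: 9.55
eef_pos: [0.6241, 0.0767, 0.0412]
tool_rot: [-0.0, 0.707, 0.707, -0.0]
contact_force: [0.2, 0.4, -0.2]
gripper_width: 0.344
grasp_force: 34.5
```

Request:
jog_arm([
  [0,0,0,0,0,1,20],
  [0,0,0,0,0,2,20],
  [0,0,0,0,0,3,20],
  [0,0,0,0,0,3,20],
])

```text
t: 10.05
eef_pos: [0.6244, 0.0767, 0.0389]
tool_rot: [-0.0, 0.708, 0.707, 0.0]
contact_force: [-1.2, -0.5, 5.6]
gripper_width: 0.344
grasp_force: 34.4
```

Request:
jog_arm([
  [0,0,0,0,0,0,50],
  [0,0,0,0,0,0,50],
  [0,0,0,0,0,0,50],
  [0,0,0,0,0,-30,50],
  [0,0,0,0,0,-75,50],
  [0,0,0,0,0,-125,70],
  [0,0,0,0,0,-165,85],
  [0,0,0,-50,-2,-165,85],
  [0,0,0,-105,-5,-165,85],
  [0,0,0,-160,-8,-165,85],
])

```text
t: 11.3
eef_pos: [0.6159, -0.0846, 0.2035]
tool_rot: [0.0, 0.707, 0.707, 0.0]
contact_force: [0.7, 0.3, -0.1]
gripper_width: 0.996
grasp_force: 0.0
```

Request:
jog_arm([
  [0,0,0,-55,-3,0,85],
  [0,0,0,-110,-6,0,85],
  [0,0,0,-160,-9,0,85],
  [0,0,0,-193,-10,0,85],
  [0,0,0,-193,-10,0,85],
  [0,0,0,-193,-10,0,85],
])

```text
t: 12.05
eef_pos: [0.6061, -0.2753, 0.203]
tool_rot: [-0.0, 0.707, 0.707, 0.0]
contact_force: [-0.3, 1.5, 0.7]
gripper_width: 0.996
grasp_force: 0.0
```

```bash
python3 - <<'E'
from h import *
p=snap("wrist","w3.png"); o=bot.get_obs(); print(o["t"],o["eef_pos"].round(4),o["q"].round(2))
see(p,["salve_jar","tape_roll"])
l,cs=mask(p,(18,120,100),(32,255,255))
for i,s,c in cs[:2]: print("yel",s,c,on_z(p,c,.019)[:2])
p=snap("top","t3.png"); see(p,["ink_red","salve_jar"],z=.004)
t=p["pixels"][60:290,160:480,::-1]; w=snap("wrist")["pixels"][...,::-1]
s=snap("side")["pixels"][90:330,230:450,::-1]
cv2.imwrite("pics/c3.png",np.vstack([np.hstack([cv2.resize(t,(440,320)),cv2.resize(s,(350,320))]),np.hstack([cv2.resize(w,(440,275)),np.zeros((275,350,3),np.uint8)])]))
E
```

```text
12.1 [ 0.6063 -0.2746  0.2029] [-0.11  0.56  0.64  1.64 -0.37  1.07  0.64]
salve_jar spot_in [([308.0, 192.0], 0.84, [0.6004, -0.2914])]
salve_jar tip_of [([309.0, 184.0], 0.82, [0.601, -0.2832])]
tape_roll spot_in [([284.0, 315.0], 0.68, [0.5728, -0.4339])]
tape_roll tip_of [([289.0, 302.0], 0.7, [0.5781, -0.417])]
yel [ 254  277   58   59 1722] [283.6416957  303.93437863] [ 0.57442153 -0.40726123]
ink_red spot_in [([194.0, 140.0], 0.77, [0.6292, 0.0912]), ([431.0, 256.0], 0.56, [0.3704, -0.4749])]
ink_red tip_of [([201.0, 142.0], 0.78, [0.6243, 0.0765]), ([430.0, 259.0], 0.64, [0.3653, -0.4735])]
salve_jar spot_in []
salve_jar tip_of [([346.0, 158.0], 0.4, [0.5984, -0.2705])]
```

View pics/c3.png

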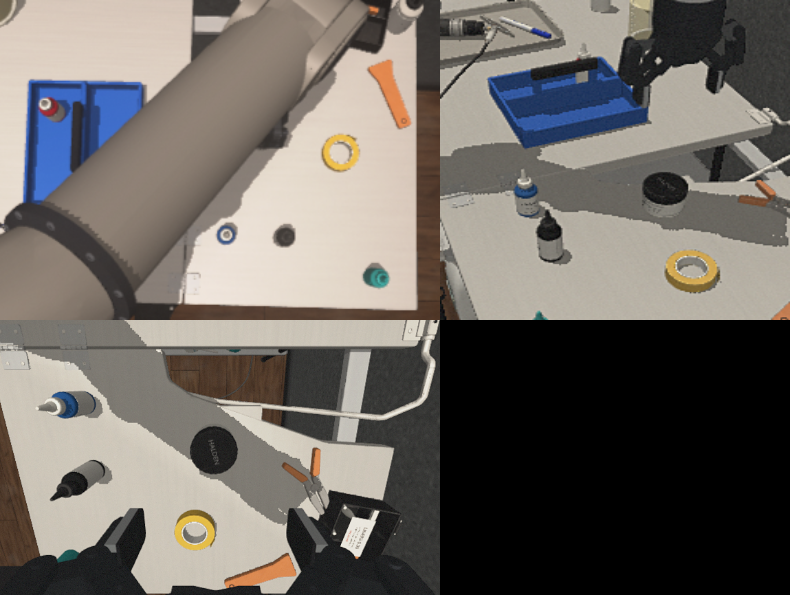

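The combined picture shows the red bottle standing upright in the caddy's far compartment (top panel (48,105)). The jar lid is at (214,450) in the wrist panel, centred between the fingers. I descend on the jar.

Request:
jog_arm([
  [0,0,0,-1,-1,40,85],
  [0,0,0,-2,-2,90,85],
  [0,0,0,-2,-2,130,85],
  [0,0,0,-2,-2,165,85],
  [0,0,0,-2,-2,185,85],
  [0,0,0,-2,-2,191,85],
  [0,0,0,-2,-2,191,45],
  [0,0,0,-2,-2,191,45],
  [0,0,0,-2,-2,191,45],
  [0,0,0,-2,-2,191,45],
], grip_force=45)

```text
t: 13.9
eef_pos: [0.605, -0.2789, 0.0139]
tool_rot: [0.001, 0.707, 0.707, 0.001]
contact_force: [0.1, -0.2, 7.4]
gripper_width: 0.679
grasp_force: 48.9
```

Request:
jog_arm([
  [0,0,0,0,0,-10,45],
  [0,0,0,0,0,-40,45],
  [0,0,0,0,0,-80,45],
  [0,0,0,15,-2,-112,45],
  [0,0,0,55,-7,-120,45],
  [0,0,0,105,-14,-120,45],
  [0,0,0,155,-21,-120,45],
  [0,0,0,205,-28,-120,45],
  [0,0,0,243,-33,-120,45],
  [0,0,0,243,-33,-120,45],
])

```text
t: 15.15
eef_pos: [0.5707, -0.0308, 0.1323]
tool_rot: [-0.001, 0.705, 0.709, 0.0]
contact_force: [-0.8, -1.0, -1.8]
gripper_width: 0.676
grasp_force: 48.6
```

Request:
jog_arm([
  [0,0,0,0,0,0,45],
  [0,0,0,0,0,30,45],
  [0,0,0,0,0,70,45],
  [0,0,0,0,0,95,45],
  [0,0,0,0,0,107,45],
  [0,0,0,0,0,110,45],
  [0,0,0,0,0,110,45],
])

```text
t: 16.02
eef_pos: [0.5718, -0.0358, 0.023]
tool_rot: [0.0, 0.708, 0.706, 0.0]
contact_force: [-0.2, 0.1, -1.4]
gripper_width: 0.676
grasp_force: 48.6
```

Request:
jog_arm([
  [0,0,0,0,0,2,45],
  [0,0,0,0,0,4,45],
  [0,0,0,0,0,5,45],
  [0,0,0,0,0,5,45],
])

```text
t: 16.52
eef_pos: [0.5715, -0.035, 0.0183]
tool_rot: [-0.0, 0.707, 0.707, 0.001]
contact_force: [-3.8, 1.1, 9.4]
gripper_width: 0.674
grasp_force: 49.4
```

Request:
jog_arm([
  [0,0,0,0,0,0,80],
  [0,0,0,0,0,0,80],
  [0,0,0,0,0,0,80],
  [0,0,0,0,0,-30,80],
  [0,0,0,0,0,-75,80],
  [0,0,0,0,0,-125,85],
  [0,0,0,-25,0,-150,85],
  [0,0,0,-75,0,-150,85],
  [0,0,0,-130,0,-150,85],
  [0,0,0,-185,1,-150,85],
])

```text
t: 17.77
eef_pos: [0.5718, -0.2216, 0.1674]
tool_rot: [0.0, 0.707, 0.707, 0.0]
contact_force: [0.7, 0.9, 0.8]
gripper_width: 0.994
grasp_force: 0.0
```

Request:
jog_arm([
  [0,0,0,-55,1,0,85],
  [0,0,0,-110,2,0,85],
  [0,0,0,-160,2,0,85],
  [0,0,0,-193,2,0,85],
  [0,0,0,-193,2,0,85],
  [0,0,0,-193,2,0,85],
])

```text
t: 18.52
eef_pos: [0.5739, -0.4121, 0.1668]
tool_rot: [-0.001, 0.707, 0.707, 0.0]
contact_force: [-0.7, -0.1, -0.1]
gripper_width: 0.998
grasp_force: 0.0
```

```bash
python3 - <<'E'
from h import *
p=snap("wrist"); o=bot.get_obs(); print(o["t"],o["eef_pos"].round(4),o["q"].round(2))
see(p,["tape_roll"])
l,cs=mask(p,(18,120,80),(32,255,255))
for i,s,c in cs[:2]: print("yel",s,c,on_z(p,c,.019)[:2],on_z(p,s[:2]+s[2:4]/2-.5,.015)[:2])
s_=snap("side"); see(s_,["salve_jar","ink_red"],z=.004); cv2.imwrite("pics/c4.png",np.hstack([cv2.resize(s_["pixels"][90:330,230:450,::-1],(440,480)),cv2.resize(p["pixels"][...,::-1],(360,480))]))
E
```

```text
18.575 [ 0.5743 -0.4115  0.1669] [ 0.13  0.67  0.63  1.56 -0.43  1.06  0.87]
tape_roll spot_in [([318.0, 207.0], 0.81, [0.5781, -0.4329])]
tape_roll tip_of [([317.0, 190.0], 0.87, [0.5765, -0.4168])]
yel [ 277  156   73   73 2471] [313.17685148 191.28004856] [ 0.57334702 -0.41271765] [ 0.57318803 -0.41441661]
salve_jar spot_in [([315.0, 169.0], 0.7, [0.5848, 0.0128])]
salve_jar tip_of [([316.0, 178.0], 0.72, [0.5735, -0.0242])]
ink_red spot_in [([295.0, 347.0], 0.79, [0.3684, -0.4589])]
ink_red tip_of [([294.0, 358.0], 0.69, [0.3608, -0.4775]), ([322.0, 152.0], 0.59, [0.6291, 0.0786])]
```

View pics/c4.png

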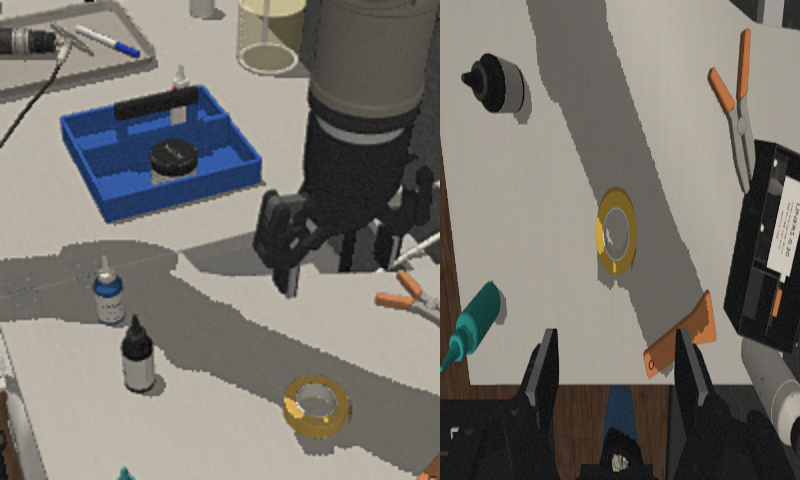

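The jar stands upright in the near compartment (side panel (175,160)). The tape is centred at (616,232) in the wrist panel, near (0.573, -0.414). I descend on it.

Request:
jog_arm([
  [0,0,0,-1,-1,40,85],
  [0,0,0,-2,-1,90,85],
  [0,0,0,-2,-1,130,85],
  [0,0,0,-2,-1,152,85],
  [0,0,0,-2,-1,160,85],
  [0,0,0,-2,-1,164,85],
  [0,0,0,-2,-1,164,85],
])

```text
t: 19.8
eef_pos: [0.5734, -0.4158, 0.0045]
tool_rot: [0.001, 0.707, 0.707, 0.0]
contact_force: [0.5, 0.1, 0.5]
gripper_width: 0.994
grasp_force: 0.0
```

Request:
jog_arm([
  [0,0,0,0,0,0,50],
  [0,0,0,0,0,0,50],
  [0,0,0,0,0,0,50],
  [0,0,0,0,0,0,50],
], grip_force=35)

```text
t: 20.3
eef_pos: [0.5731, -0.4156, 0.0047]
tool_rot: [0.001, 0.707, 0.707, 0.0]
contact_force: [-1.6, 1.5, 4.8]
gripper_width: 0.695
grasp_force: 37.4
```

Request:
jog_arm([
  [0,0,0,0,0,-10,50],
  [0,0,0,0,0,-40,50],
  [0,0,0,0,0,-85,50],
  [0,0,0,0,0,-130,50],
  [0,0,0,20,-2,-160,50],
  [0,0,0,65,-6,-160,50],
  [0,0,0,115,-10,-160,50],
  [0,0,0,165,-14,-160,50],
  [0,0,0,215,-18,-160,50],
  [0,0,0,260,-22,-160,50],
])

```text
t: 21.55
eef_pos: [0.5509, -0.1533, 0.164]
tool_rot: [0.0, 0.707, 0.707, 0.001]
contact_force: [-0.4, 0.1, -0.1]
gripper_width: 0.693
grasp_force: 38.1
```

Request:
jog_arm([
  [0,0,0,50,-4,0,50],
  [0,0,0,100,-8,0,50],
  [0,0,0,150,-13,0,50],
  [0,0,0,195,-18,0,50],
  [0,0,0,231,-21,0,50],
  [0,0,0,231,-21,0,50],
  [0,0,0,231,-21,0,50],
])

```text
t: 22.42
eef_pos: [0.5303, 0.0751, 0.1638]
tool_rot: [0.0, 0.708, 0.707, 0.0]
contact_force: [0.8, -0.4, 0.1]
gripper_width: 0.697
grasp_force: 38.1
```

```bash
python3 - <<'E'
from h import *
p=snap("wrist"); o=bot.get_obs(); print(o["t"],o["eef_pos"].round(4),o["gripper_width"],o["grasp_force"])
s_=snap("side"); see(s_,["tape_roll"],z=.16); cv2.imwrite("pics/c5.png",np.hstack([cv2.resize(s_["pixels"][40:240,220:400,::-1],(440,480)),cv2.resize(p["pixels"][...,::-1],(360,480))]))
E
```

```text
22.475 [0.5304 0.0745 0.1637] 0.6907713790715014 38.08265074685809
tape_roll spot_in [([284.0, 109.0], 0.94, [0.5274, 0.0798])]
tape_roll tip_of [([285.0, 108.0], 0.56, [0.5325, 0.0827])]
```

View pics/c5.png

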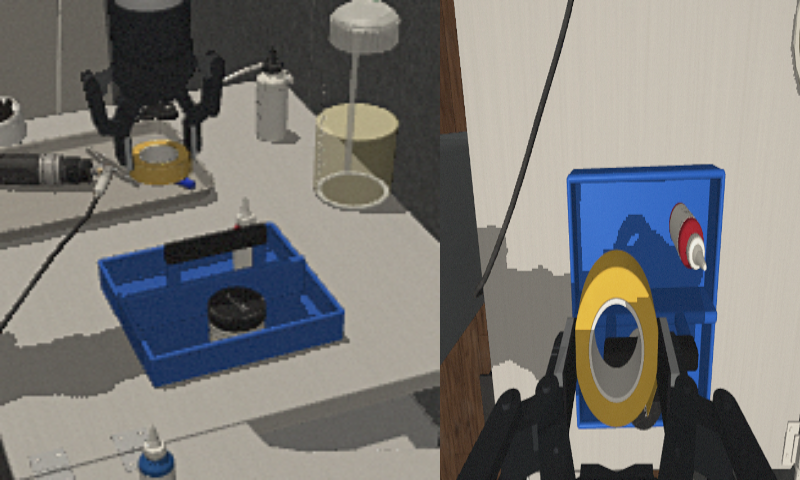

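The tape is held level above the far compartment (side panel (160,160)), clear of the bottle. I lower it.

Request:
jog_arm([
  [0,0,0,0,0,25,50],
  [0,0,0,0,0,65,50],
  [0,0,0,0,0,105,50],
  [0,0,0,0,0,132,50],
  [0,0,0,0,0,145,50],
  [0,0,0,0,0,150,50],
  [0,0,0,0,0,152,50],
  [0,0,0,0,0,152,50],
])

```text
t: 23.62
eef_pos: [0.5308, 0.0759, 0.012]
tool_rot: [0.0, 0.707, 0.707, 0.001]
contact_force: [-1.2, 0.6, -0.4]
gripper_width: 0.697
grasp_force: 38.1
```

Request:
jog_arm([
  [0,0,0,0,0,1,50],
  [0,0,0,0,0,2,50],
  [0,0,0,0,0,3,50],
  [0,0,0,0,0,3,50],
])

```text
t: 24.12
eef_pos: [0.5304, 0.0759, 0.009]
tool_rot: [-0.0, 0.707, 0.707, 0.0]
contact_force: [-2.7, 0.2, 9.1]
gripper_width: 0.696
grasp_force: 39.1
```

Request:
jog_arm([
  [0,0,0,0,0,0,72],
  [0,0,0,0,0,0,72],
  [0,0,0,0,0,0,72],
  [0,0,0,0,0,-25,72],
  [0,0,0,0,0,-70,72],
  [0,0,0,0,0,-120,72],
  [0,0,0,0,0,-170,85],
  [0,0,0,-20,15,-200,85],
  [0,0,0,-55,41,-211,85],
  [0,0,0,-55,41,-211,85],
])

```text
t: 25.38
eef_pos: [0.5729, 0.0173, 0.2207]
tool_rot: [0.002, 0.709, 0.705, 0.001]
contact_force: [-0.2, 0.3, -0.9]
gripper_width: 0.999
grasp_force: 0.0
```

Request:
jog_arm([
  [0,0,0.18,0,0,0,85],
  [0,0,0.36,0,0,0,85],
  [0,0,0.54,0,0,0,85],
  [0,0,0.72,0,0,0,85],
  [0,0,0.9,0,0,0,85],
  [0,0,1.08,0,0,0,85],
  [0,0,1.26,0,0,0,85],
  [0,0,1.44,0,0,0,85],
  [0,0,1.548,0,0,0,85],
  [0,0,1.548,0,0,0,85],
])

```text
t: 26.62
eef_pos: [0.5704, 0.0216, 0.2184]
tool_rot: [0.0, 1.0, 0.012, -0.001]
contact_force: [-0.6, -0.4, -0.1]
gripper_width: 0.997
grasp_force: 0.0
```

```bash
python3 - <<'E'
from h import *
p=snap("wrist"); o=bot.get_obs(); print(o["t"],o["eef_pos"].round(4),o["q"].round(2)); print(Rt(o).round(3))
see(p,["caddy","caddy_handle","tape_roll","ink_red","salve_jar"],z=0,n=1)
l,cs=mask(p,(105,120,30),(125,255,255))
m=np.isin(l,[c[0] for c in cs if c[1][4]>300]).astype(np.uint8); r=cv2.minAreaRect(cv2.findNonZero(m)); print([on_z(p,b,.036)[:2].round(3) for b in cv2.boxPoints(r)],r)
h=cv2.cvtColor(p["pixels"],cv2.COLOR_RGB2HSV)
# handle: dark pixels near projected location
c=proj(p,np.array([.571,.021,.102])); print("proj handle top",c)
cv2.imwrite("pics/c6.png",p["pixels"][...,::-1])
s_=snap("side"); see(s_,["caddy_handle","tape_roll","ink_red"],n=1)
E
```

```text
26.675 [0.5706 0.0214 0.2186] [-0.95  0.54  1.13  1.87 -0.56  1.09 -1.15]
[[ 1.     0.025 -0.001]
 [ 0.025 -1.    -0.   ]
 [-0.001  0.    -1.   ]]
caddy spot_in [([313.0, 153.0], 0.86, [0.5909, 0.0221])]
caddy tip_of [([311.0, 174.0], 0.93, [0.5699, 0.0233])]
caddy_handle spot_in [([313.0, 194.0], 0.98, [0.5707, 0.0216])]
caddy_handle tip_of [([313.0, 194.0], 0.8, [0.5706, 0.0216])]
tape_roll spot_in [([266.0, 201.0], 0.84, [0.5393, 0.0699])]
tape_roll tip_of [([260.0, 213.0], 0.98, [0.5262, 0.0765])]
ink_red spot_in [([249.0, 120.0], 0.7, [0.6225, 0.0857])]
ink_red tip_of [([254.0, 116.0], 0.56, [0.6261, 0.08])]
salve_jar spot_in []
salve_jar tip_of [([369.0, 175.0], 0.55, [0.5698, -0.0361])]
[array([0.507, 0.346]), array([0.723, 0.255]), array([ 0.655, -0.228]), array([ 0.399, -0.249])] ((291.6900329589844, 164.96754455566406), (589.3843994140625, 253.7525634765625), 10.179917335510254)
proj handle top [313.45298225 201.25453616]
caddy_handle spot_in [([311.0, 141.0], 0.75, [0.5809, 0.033])]
caddy_handle tip_of [([312.0, 146.0], 0.81, [0.5775, 0.0137])]
tape_roll spot_in []
tape_roll tip_of [([290.0, 161.0], 0.64, [0.5347, 0.0781])]
ink_red spot_in [([294.0, 349.0], 0.79, [0.3664, -0.4588])]
ink_red tip_of [([295.0, 358.0], 0.74, [0.3626, -0.4756])]
```

View pics/c6.png

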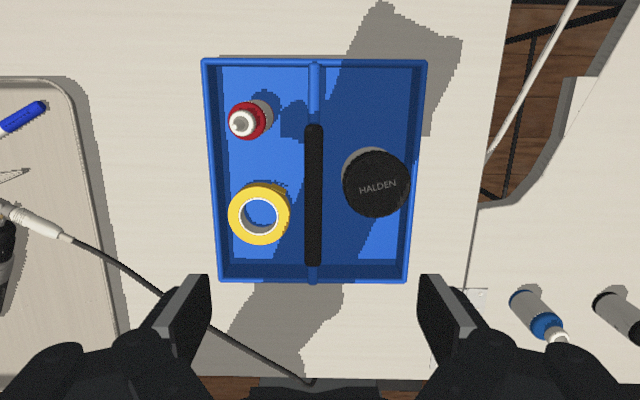

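The wrist view shows all three items standing or lying properly in the caddy: bottle (247,122), tape (260,213), jar (377,183). The handle at (313,195) is aligned between the fingers. I descend, grip and lift.

Request:
jog_arm([
  [0,0,0,0,0,30,85],
  [0,0,0,0,0,70,85],
  [0,0,0,0,0,110,85],
  [0,0,0,0,0,138,85],
  [0,0,0,0,0,148,85],
  [0,0,0,0,0,148,85],
  [0,0,0,0,0,148,50],
])

```text
t: 28.4
eef_pos: [0.5721, 0.0206, 0.0725]
tool_rot: [-0.0, 1.0, 0.011, 0.001]
contact_force: [-0.5, 0.5, -0.3]
gripper_width: 0.814
grasp_force: 0.0
```

Request:
jog_arm([
  [0,0,0,0,0,0,30],
  [0,0,0,0,0,0,5],
  [0,0,0,0,0,0,5],
  [0,0,0,0,0,0,5],
  [0,0,0,0,0,0,5],
  [0,0,0,0,0,0,5],
], grip_force=100)

```text
t: 29.15
eef_pos: [0.5714, 0.0213, 0.0719]
tool_rot: [-0.001, 1.0, 0.011, 0.0]
contact_force: [-1.0, 1.1, 6.4]
gripper_width: 0.148
grasp_force: 98.0
```

Request:
jog_arm([
  [0,0,0,0,0,-1,5],
  [0,0,0,0,0,-3,5],
  [0,0,0,0,0,-7,5],
  [0,0,0,0,0,-13,5],
  [0,0,0,0,0,-20,5],
  [0,0,0,0,0,-28,5],
  [0,0,0,0,0,-36,5],
  [0,0,0,0,0,-44,5],
  [0,0,0,0,0,-52,5],
  [0,0,0,0,0,-60,5],
])

```text
t: 30.4
eef_pos: [0.5712, 0.0208, 0.1319]
tool_rot: [-0.0, 1.0, 0.011, 0.0]
contact_force: [0.4, 0.5, -5.9]
gripper_width: 0.145
grasp_force: 97.5
```

Request:
jog_arm([
  [0,0,0,0,0,-8,5],
  [0,0,0,0,0,-16,5],
  [0,0,0,0,0,-25,5],
  [0,0,0,0,0,-34,5],
  [0,0,0,0,0,-43,5],
  [0,0,0,0,0,-51,5],
  [0,0,0,0,0,-57,5],
  [0,0,0,0,0,-61,5],
  [0,0,0,0,0,-62,5],
  [0,0,0,0,0,-62,5],
])

```text
t: 31.65
eef_pos: [0.571, 0.0208, 0.1931]
tool_rot: [-0.0, 1.0, 0.011, -0.0]
contact_force: [-0.4, 0.0, -5.1]
gripper_width: 0.15
grasp_force: 97.5
```

Request:
jog_arm([
  [0,0,0,0,0,0,5],
  [0,0,0,0,0,0,5],
  [0,0,0,0,0,0,5],
  [0,0,0,0,0,0,5],
])

```text
t: 32.15
eef_pos: [0.5711, 0.0208, 0.1933]
tool_rot: [-0.0, 1.0, 0.011, -0.0]
contact_force: [0.1, -0.8, -5.2]
gripper_width: 0.144
grasp_force: 97.5
```

```bash
python3 - <<'E'
from h import *
s_=snap("side"); o=bot.get_obs(); print(o["t"],o["eef_pos"].round(4),o["gripper_width"],o["grasp_force"],o["contact_force"],np.abs(o["joint_vel"]).max())
see(s_,["caddy"],z=.12)
p=snap("wrist")
cv2.imwrite("pics/c7.png",np.hstack([cv2.resize(s_["pixels"][20:220,220:400,::-1],(400,444)),cv2.resize(p["pixels"][0:330,170:467,::-1],(400,444))]))
E
```

```text
32.2 [0.5711 0.0208 0.1933] 0.14879938702655368 97.5007975101471 [ 0.29586698 -0.0724696  -5.21424764] 0.005440825558666522
caddy spot_in [([304.0, 126.0], 0.7, [0.5688, 0.0472])]
caddy tip_of [([308.0, 132.0], 0.67, [0.5684, 0.0196])]
```

View pics/c7.png

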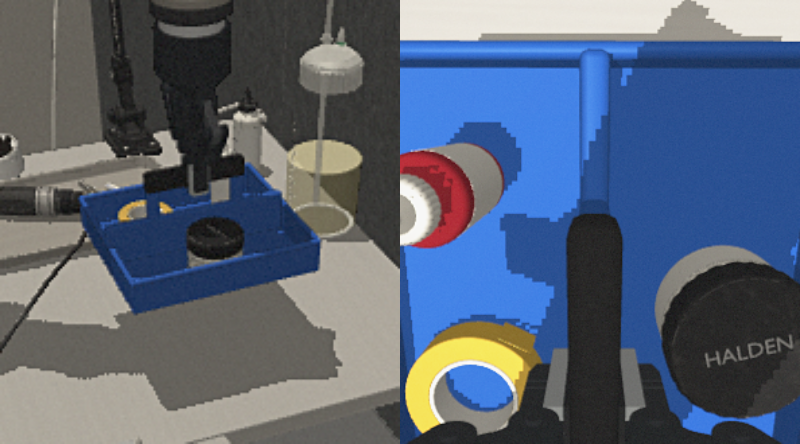

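The caddy is level in the air at about 12 cm (side panel (200,240)), with all three items inside and the measured load matching 0.56 kg. I hand in.

```bash
python3 -c "
from station import bot
print(bot.hand_in())"
```

```text
the job is handed in; nothing more can be done
None
```

The red ink bottle, salve jar and tape are set down in the blue caddy, which the arm is holding level and still by its black handle about 12 cm above the table; the job was handed in at about 32 s.

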